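Index the polishing turntable and snap its spring brake back on

ROBOT

A 7-joint arm with a two-finger parallel gripper is mounted at the origin on the work surface. World frame = base frame: x ahead of the robot, y to its left, z up, the work surface at z = 0. Lengths are in m, angles in degrees, forces in N, time in s.
With the tool pointing down it reaches from about 0.4 to 0.85 m from the base axis. Payload 4.5 kg.
Tool frame: the origin (TCP) lies at the very end of the fingers, on their centre line; the grasp point (between the pads) lies 19 mm behind it; z points along the fingers, x is the direction in which the jaws open and shut, and the axes are right-handed (so a half turn about z gives the same grasp; the last joint's range is limited). The gripper opens to 85 mm and grips with 20 to 120 N. Pads are 22 mm wide; open, the fingers measure 114 mm over their backs; the gripper's body (76 mm by 85 mm) begins 54 mm behind the grasp point. The pads swing forward as they close: fully open they stand 13 mm farther back than shut.
Start: joints at [74.931, 39.483, -11.15, 89.685, 9.013, 51.709, -12.324], TCP at [0.183, -0.598, 0.231] pointing down, gripper open.
Joint ranges: [-172.22, 172.22], [-26.19, 119.32], [-84.43, 86.54], [7.71, 146.69], [-57.33, 237.33], [2.42, 119.75], [-152.13, 152.13]. Speed limits (degrees/s): [147.25, 147.25, 180, 180, 180, 180, 180].

INTERFACE

Orientations are given as [roll, pitch, yaw] about the fixed x, y, z axes, in that order (R = Rz(yaw) Ry(pitch) Rx(roll)).
In Python, from cell import manip, snapshot, camera_info, spotter gives the robot as it stands.
- The arm moves only by the tool drive_tool, never from a script. Its argument "rows" is a list that holds one entry, the list of rows, each a list of 7 numbers: the turn, a rotation vector about the tool's x, y, z in units of 8 degrees (1.0 is 8 degrees), then the shift along the tool's x, y, z in units of 30 mm (1.0 is 30 mm), then the closure, from -1 (fully open) to 1 (shut). A call has 1 to 20 rows; each row shifts and turns the pose as measured when the row begins, along the tool's axes as they then stand; what a row does not reach is not made up. A row lasts 1/8 s, in which the tool goes at most 62.5 mm and 10.7 degrees, less where a joint would pass 70% of its speed; a pose out of reach is approached as far as the arm can. A call is refused whole if a number of a shift passes 1 or a number of a turn 1, either way. A call with a gripper value outside its range is refused whole. The fingers move at their own pace and stop on an object; "force" is the grip in N (left out, the last holds). Time passes only in rows, so rows that do not move let the fingers close. It gives the time, the measured TCP pose, the force and the opening at its end, in the units of the state.
- manip.sense(): the state, without advancing time (a new reading comes with each control period).
- snapshot(name): name is "scene" or "top"; returns the picture (384x512x3 uint8, red, green, blue); there is no depth.
- camera_info(name): a dict with "K" (3x3 intrinsics, pixels), "dist" ([k1, k2, p1, p2, k3] as OpenCV has them; the pictures are not rectified), "cam_to_world" (4x4, takes a point from camera to world coordinates). Camera axes: x right, y up, looking along -z (the intrinsics and any distortion apply to the point x, -y, -z); pixel columns grow to the right and rows downward; lengths in m; the calibration is good to about 2 mm. A picture is of the moment at which its call begins. camera_info takes no time and is no camera call.
- manip.hand_in(): hands the job in, once; it reports no verdict.
Trained networks look in the newest picture that a camera, given by its name, has taken for a name from the list of things; names that differ only in an ending like _2 or _b are one class to them, and where a whole thing is asked for, a point or a joint stands for the part that bears it (a point fixed in the world has none). Each returns a list of dicts, best first, with "confidence" (0 to 1); they miss things now and then, are a little off and sometimes report something else, mostly with a low value. They report only what shows in the picture. A call takes as long as a camera call.
- spotter.look_for(camera, label): "centre" ([x, y, z] in m, in world coordinates, good to about 4 mm: the middle of the surface that is visible of it).
- spotter.spot_point(camera, label): "centre" ([x, y, z] in m, in world coordinates, good to about 4 mm: a listed point, or the origin of a listed thing).
The state is a dict: "time_s": time; "joint_positions": joint angles; "joint_vel": joint speeds; "tau": joint torques, N m; "tcp_pos": TCP position; "tool_rot": TCP orientation; "contact_force": force on the tool from outside, world axes, zero at the start; "torque": the same for the moment, N m; "finger_gap": finger opening in m.
Only numpy, scipy, OpenCV 4.12 (cv2) and the standard library are available. Lean on these libraries where they do the work, as an engineer would, in place of code of your own. Each camera call takes 0.05 s, during which the arm holds its last target. There are 200 camera calls.

TASK

The turntable's spring brake is on: cock its arm back by the arm's knob until the sear catches and holds it, easing it home so that it never bears hard on the rubber buffer behind. With the brake off, turn the table by its own knob until its zero line, in line with the insert's gate notch, stands under the index pointer, then press the sear's thumb trigger so that the brake snaps on and locks the table there. Leave the stone stand, the gauge block and the lamp where they are.

Things in the scene. Friction and masses are not known exactly. Their poses are not given: they have to be found in the camera images.
- brake_arm (a joint): swing of the brake arm, rad. 0: brake on. Grows as the arm is drawn back from the table (anticlockwise from above). Let go short of the catch, it springs back. The sear catches and holds it somewhere from 0.21 to 0.43 (its bracket is slotted and set differently on each bench: find it by feel); a rubber buffer stops the arm only 1 to 3 mm (at the knob) beyond that.
- brake_pivot (a point): upright pivot of the brake arm, at the arm's mid-height, 44 mm above the bench. The arm is a flat steel bar 14 mm wide, its top face 50 mm above the bench, 185 mm from pivot to knob, with the rubber-faced shoe half-way. Pivot and torsion spring stand up to 79 mm.
- brake_knob (a point): centre of the arm's knob: fixed upright black post 18 mm across, 50 to 96 mm above the bench, at the arm's free end. Drawing it back takes 5 to 9 N; then, sear in, it meets the buffer and the force climbs steeply; at 17 N in all the buffer is overstrained (15 N on it). Room beside it: 50 mm towards the table, over 90 mm on the other side; the sear is 45 mm off along the arm, 64 mm high.
- trigger (a point): middle of the top face of the thumb trigger, a ribbed steel pad 28 by 26 mm, 66 mm above the bench, on the outer end of the sear: a steel rocker across the arm's path, pivoted on an aluminium bracket, its hook end towards the table. Pressed straight down with 5 to 10 N it sinks 8 mm to free the arm and stops at about 12 mm; it springs back by itself.
- turntable (a joint): turn of the table about its upright axis, rad, anticlockwise from above positive; 0 when the zero line stands under the pointer. Starts between 0.5 and 1.2. Turns lightly (about 1 N at its knob) with the brake off; the brake holds it against about 10 N there.
- table_axis (a point): centre of the table's top face, 54 mm above the bench. Steel table 224 mm across, 236 mm with the rubber ring round its rim. The round steel cavity insert clamped in its middle is 90 mm across (106 mm at its foot) and 34 mm high; three strap clamps reach 82 mm out from the axis and stand up to 77 mm above the bench.
- turn_knob (a point): centre of the table's own knob, 76 mm above the bench: upright, black, 20 mm across, spinning freely on its pin, 54 to 94 mm above the bench, 98 mm from the axis. Clear of all else of its height by 30 mm or more.
- zero_line (a point): outer end of the thin dark zero line scribed on the table's top face, 110 mm from the axis, on the same side as the gate notch, a 12 mm wide break in the insert's rim.
- pointer_tip (a point): tip of the fixed index pointer, a steel blade on a post at the edge of the bed plate, pointing at the table's axis, tip 110 mm from the axis and 60 mm above the bench.
- stone_stand: bystander: slotted aluminium stand 130 by 60 mm, 46 mm high, holding ceramic stones that reach to 117 mm; origin under its centre.
- gauge_block: bystander: brass gauge block 60 by 30 by 18 mm; origin under its centre.
- lamp: bystander: green inspection lamp, round base 140 mm across, stem and shade to 205 mm; origin under its base.

How it is judged (in metres and radians):
On the way, in this order (a step that is already met when the one before it is completed fails the run):
1. the brake arm is cocked: held back by the sear, with the robot off it (value of joint brake_arm above 0.18 rad and contact force between each of the fingers, the arm and brake_arm below 0.2 N and velocity of joint brake_arm between -0.05 and 0.05 rad/s), for 0.3 s.
2. the arm still cocked, the table is turned until its zero line stands under the pointer (value of joint brake_arm above 0.18 rad and horizontal distance between zero_line and pointer_tip below 0.008 m and velocity of joint turntable between -0.05 and 0.05 rad/s), for 0.2 s.
3. the sear is tripped and the brake shoe is back on the rubber ring (value of joint brake_arm below 0.03 rad), for 0.2 s.
At the end, for the whole second after the job is handed in: the brake shoe is on the rubber ring (arm below 0.03 rad), the table stands still with the end of its zero line within 8 mm, seen from above, of the pointer's tip (value of joint brake_arm below 0.03 rad and horizontal distance between zero_line and pointer_tip below 0.008 m and velocity of joint turntable between -0.05 and 0.05 rad/s); the robot touches nothing.
It fails at once if the brake arm is forced against its rubber buffer with more than 15 N (contact force between brake_arm and buffer above 15 N).
It fails at once if a bystander (stone stand, gauge block or lamp) is moved by more than 15 mm (distance of any of stone_stand, gauge_block, lamp from where it was at the start of the episode above 0.015 m).
It also fails if it takes over 72 s, if anything falls off the work surface, if the arm or the gripper's body presses on something with over 40 N, if the wrist force passes 120 N, or if a joint passes its speed limit or range.

## Working session

There is one attempt and no reset: what is moved stays moved. The work goes in short steps, Python scripts to look and compute and a tool call to move; the robot and the scene stay as the last step left them, time stands still between calls to the robot, and variables do not carry over. Pictures are saved under pics/ and viewed, about 8 in all and at most 12, crops included, and the job is handed in when it is done.

Besides the shell and the picture viewer there is one more tool, called in YAML: its name, and indented under it one key for each argument. drive_tool: Moves the arm, as the interface text tells. Its arguments: {"type":"object","properties":{"rows":{"type":"array","items":{"type":"array","items":{"type":"array","items":{"type":"number"}}}},"force":{"type":"number"}},"required":["rows"]}

```bash
mkdir -p pics; cat > h.py <<'E'
import numpy as np,cv2
from cell import manip,snapshot,camera_info,spotter
def px(cam,p):
    c=camera_info(cam);T=np.linalg.inv(np.array(c["cam_to_world"]));q=T[:3,:3]@np.array(p)+T[:3,3]
    q=np.array([[q[0],-q[1],-q[2]]]);return cv2.projectPoints(q,np.zeros(3),np.zeros(3),np.array(c["K"],float),np.array(c["dist"],float))[0].ravel()
def ray(cam,uv,z):
    c=camera_info(cam);T=np.array(c["cam_to_world"])
    a=cv2.undistortPoints(np.array([[uv]],float),np.array(c["K"],float),np.array(c["dist"],float)).ravel()
    d=T[:3,:3]@np.array([a[0],-a[1],-1]);o=T[:3,3];return o+d*(z-o[2])/d[2]
E
python3 - <<'E'
from h import *
A=snapshot("scene");B=snapshot("top")
cv2.imwrite("pics/a.png",cv2.cvtColor(np.hstack([A,B]),cv2.COLOR_RGB2BGR)[:, :, :])
for s in("scene","top"):
  for l in("brake_pivot","brake_knob","trigger","table_axis","turn_knob","zero_line","pointer_tip","stone_stand","gauge_block","lamp"):
    r=spotter.spot_point(s,l)
    print(s,l,[(np.round(x["centre"],3).tolist(),round(x["confidence"],2),px(s,x["centre"]).round().tolist()) for x in r[:2]])
s=manip.sense();print(s)
E
python3 -c "
import cv2;a=cv2.imread('pics/a.png');cv2.imwrite('pics/a2.png',cv2.resize(a[:,512:],(800,600)));cv2.imwrite('pics/a1.png',cv2.resize(a[:,:512],(800,600)))"
```

```text
scene brake_pivot [([0.677, -0.029, 0.045], 0.85, [219.0, 212.0]), ([0.517, 0.048, 0.054], 0.34, [262.0, 178.0])]
scene brake_knob [([0.493, -0.005, 0.074], 0.58, [247.0, 165.0])]
scene trigger [([0.57, -0.12, 0.069], 0.48, [203.0, 174.0])]
scene table_axis [([0.603, 0.116, 0.056], 0.62, [276.0, 202.0])]
scene turn_knob [([0.589, 0.208, 0.073], 0.5, [309.0, 201.0])]
scene zero_line [([0.52, 0.044, 0.055], 0.82, [260.0, 178.0])]
scene pointer_tip [([0.677, -0.029, 0.039], 0.56, [219.0, 213.0])]
scene stone_stand [([0.724, 0.312, 0.006], 0.77, [335.0, 263.0])]
scene gauge_block [([0.508, -0.252, -0.002], 0.59, [175.0, 171.0])]
scene lamp [([0.565, 0.367, -0.001], 0.7, [363.0, 225.0])]
top brake_pivot [([0.683, -0.035, 0.042], 0.81, [288.0, 161.0])]
top brake_knob [([0.493, -0.009, 0.077], 0.57, [280.0, 234.0]), ([0.563, 0.37, -0.001], 0.17, [133.0, 210.0])]
top trigger [([0.57, -0.124, 0.064], 0.86, [325.0, 203.0])]
top table_axis [([0.607, 0.118, 0.05], 0.82, [228.0, 190.0])]
top turn_knob [([0.585, 0.212, 0.077], 0.47, [189.0, 197.0])]
top zero_line []
top pointer_tip [([0.496, 0.132
[... 172 characters left out ...]

{'time_s': 1.1, 'joint_positions': array([ 74.93124494,  39.48196014, -11.14969669,  89.68622593,
         9.01053218,  51.70952248, -12.32429176]), 'joint_vel': array([ 0.01052753, -0.10690903, -0.0245463 ,  0.04157327, -0.02710931,
       -0.08157115,  0.06837297]), 'tau': array([ 7.97829284e-05, -5.39543581e+01, -1.26726732e+00, -1.58880472e+01,
        9.91481094e-03,  1.44275593e-03,  7.89449700e-06]), 'tcp_pos': array([ 0.18282354, -0.59767418,  0.23131747]), 'tool_rot': array([-1.79997938e+02, -3.33767788e-03, -7.29945407e+01]), 'contact_force': array([-0.1639649 ,  0.76092886, -0.30901121]), 'torque': array([ 0.04455984, -0.0023861 ,  0.00290059]), 'finger_gap': 0.08499014527974949}
```

View pics/a2.png

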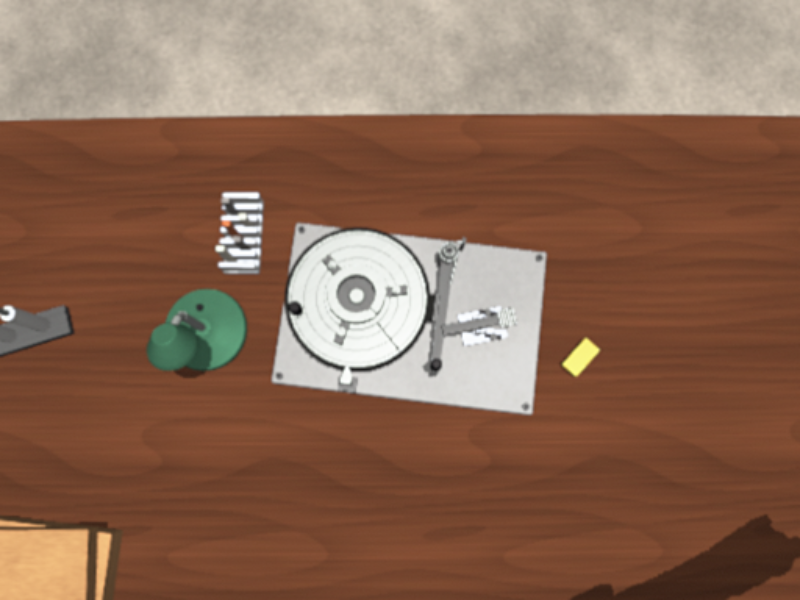

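View pics/a1.png

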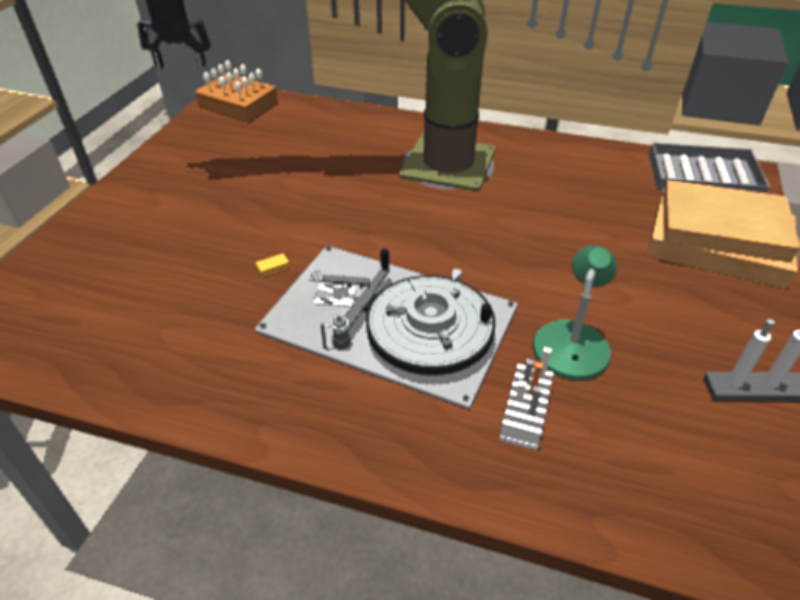

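Both views agree: in the top picture the pivot is at about (449,252), the knob at (435,366), the trigger at (508,318), the pointer at (347,378), the turn knob at (295,308), and the zero line runs to about (398,347). The spotted points also fit the given sizes:

| Quantity | Measured | Given |
|---|---|---|
| Arm length | 189 mm | 185 mm |
| Turn knob radius | 95 mm | 98 mm |
| Zero line radius | 112 mm | 110 mm |
| Turntable angle | 0.85 rad | 0.5 to 1.2 rad |

Next I go above the brake knob with the jaws half open, to straddle it.

drive_tool:
  rows:
    - [[0, 0, 0.55, 0, 0, 0, 0], [0, 0, 0.55, 0, 0, 0, 0], [0, 0, 0, -0.9, -1, 0, 0], [0, 0, 0, -0.9, -1, 0, 0], [0, 0, 0, -0.9, -1, 0, 0], [0, 0, 0, -0.9, -1, 0, 0], [0, 0, 0, -0.9, -1, 0, 0], [0, 0, 0, -0.9, -1, 0, 0], [0, 0, 0, -0.9, -1, 0, 0], [0, 0, 0, -0.9, -1, 0, 0], [0, 0, 0, -0.9, -0.8, 0, 0], [0, 0, 0, -0.9, -0.8, 0, 0], [0, 0, 0, -0.9, -0.8, 0, 0], [0, 0, 0, -0.9, -0.8, 0, 0], [0, 0, 0, -0.9, -0.8, 0, 0], [0, 0, 0, -0.9, -0.8, 0, 0], [0, 0, 0, 0, 0, 0, 0]]
  force: 20

```text
time_s: 3.22
tcp_pos: [0.5248, -0.1587, 0.2317]
tool_rot: [-179.6, -0.3, -82.1]
contact_force: [0.1, -0.6, 0.2]
finger_gap: 0.0424
```

drive_tool:
  rows:
    - [[0, 0, 0, -0.9, 0.06, 0, 0], [0, 0, 0, -0.9, 0.06, 0, 0], [0, 0, 0, -0.9, 0.06, 0, 0], [0, 0, 0, -0.9, 0.06, 0.2, 0], [0, 0, 0, -0.9, 0.06, 0.6, 0], [0, 0, 0, -0.7, 0.07, 0.8, 0], [0, 0, 0, 0, 0, 0.9, 0], [0, 0, 0, 0, 0, 0.3, 0], [0, 0, 0, 0, 0, 0, 0]]

```text
time_s: 4.35
tcp_pos: [0.4926, -0.0106, 0.1462]
tool_rot: [-179.5, -0.6, -82.8]
contact_force: [0.5, 0.6, 0.2]
finger_gap: 0.043
```

```bash
python3 - <<'E'
from h import *
A=snapshot("scene");B=snapshot("top")
s=manip.sense();t=s["tcp_pos"];print(t,s["tool_rot"])
out=[]
for n,I in(("scene",A),("top",B)):
  r=spotter.spot_point(n,"brake_knob");print([(np.round(x["centre"],3).tolist(),round(x["confidence"],2)) for x in r[:2]])
  u,v=px(n,[.493,-.007,.08]).astype(int);c=I[max(v-70,0):v+40,u-55:u+55]
  out.append(cv2.resize(c,(400,400*c.shape[0]//c.shape[1]))[:390]);print(n,u,v,px(n,t))
h=min(o.shape[0] for o in out)
cv2.imwrite("pics/b.png",cv2.cvtColor(np.hstack([o[:h] for o in out]),cv2.COLOR_RGB2BGR))
E
```

```text
[ 0.49313597 -0.01055406  0.14685433] [-179.37814527   -0.62580273  -82.78614072]
[([0.497, -0.008, 0.073], 0.93)]
scene 246 163 [245.08480477 145.52487628]
[]
top 278 233 [281.80056837 230.33527436]
```

View pics/b.png

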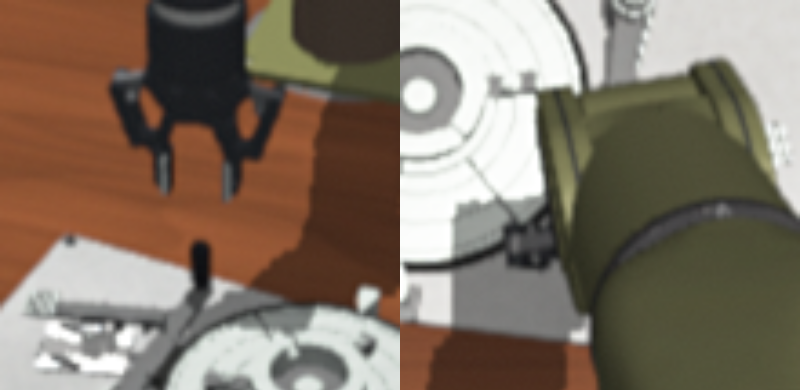

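The knob, at (200,265) in the left crop, stands centred below the two fingers at (165,190) and (230,190). I go straight down.

drive_tool:
  rows:
    - [[0, 0, 0, 0, 0, 0.6, 0], [0, 0, 0, 0, 0, 0.6, 0], [0, 0, 0, 0, 0, 0.6, 0], [0, 0, 0, 0, 0, 0.6, 0], [0, 0, 0, 0, 0, 0.3, 0], [0, 0, 0, 0, 0, 0, 0]]

```text
time_s: 5.3
tcp_pos: [0.4994, -0.0119, 0.0683]
tool_rot: [-178.7, -0.7, -82.9]
contact_force: [0.2, 0.4, 0.7]
finger_gap: 0.0427
```

drive_tool:
  rows:
    - [[-0.16, 0, 0, 0, 0.2, 0.1, 0], [0, 0, 0, 0.2, 0, 0, 0], [0, 0, 0, 0.2, 0, 0, 0], [0, 0, 0, 0.2, 0, 0, 0], [0, 0, 0, 0.2, 0, 0, 0], [0, 0, 0, 0.2, 0, 0, 0]]

```text
time_s: 6.05
tcp_pos: [0.4934, -0.0353, 0.0662]
tool_rot: [179.7, -0.0, -82.3]
contact_force: [-2.5, 7.4, -0.6]
finger_gap: 0.0426
```

drive_tool:
  rows:
    - [[0, 0, 0, 0.2, 0, 0, 0], [0, 0, 0, 0.2, 0, 0, 0], [0, 0, 0, 0.15, 0, 0, 0]]

```text
time_s: 6.42
tcp_pos: [0.4927, -0.0439, 0.066]
tool_rot: [179.4, 0.6, -81.8]
contact_force: [-1.8, 7.2, -1.1]
finger_gap: 0.0425
```

drive_tool:
  rows:
    - [[0, 0, 0, 0.18, 0, 0, 0], [0, 0, 0, 0.18, 0, 0, 0], [0, 0, 0, 0.15, 0, 0, 0], [0, 0, 0, 0.15, 0, 0, 0]]

```text
time_s: 6.92
tcp_pos: [0.4925, -0.0542, 0.0657]
tool_rot: [179.2, 1.4, -81.2]
contact_force: [-1.1, 6.9, 0.0]
finger_gap: 0.043
```

drive_tool:
  rows:
    - [[0, 0, 0, 0.14, 0, 0, 0], [0, 0, 0, 0.14, 0, 0, 0], [0, 0, 0, 0.14, 0, 0, 0]]

```text
time_s: 7.3
tcp_pos: [0.4926, -0.0594, 0.0655]
tool_rot: [179.1, 2.0, -80.7]
contact_force: [-2.0, 7.1, -0.7]
finger_gap: 0.0426
```

drive_tool:
  rows:
    - [[0, -0.1, 0, 0.14, 0, 0, 0], [0, 0, 0, 0.14, 0, 0, 0], [0, 0, 0, 0.14, 0, 0, 0]]

```text
time_s: 7.68
tcp_pos: [0.4928, -0.0642, 0.0649]
tool_rot: [179.0, 3.4, -80.3]
contact_force: [-1.1, 7.8, 0.8]
finger_gap: 0.0426
```

drive_tool:
  rows:
    - [[0, 0.15, 0, 0.14, 0, 0, 0], [0, 0.1, 0, 0.14, 0, 0, 0], [0, 0.05, 0, 0.14, 0, 0, 0]]

```text
time_s: 8.05
tcp_pos: [0.4935, -0.0693, 0.0656]
tool_rot: [179.0, 1.6, -79.8]
contact_force: [-1.3, 5.9, 0.5]
finger_gap: 0.0428
```

drive_tool:
  rows:
    - [[0, 0.05, 0, 0.14, 0, 0, 0], [0, 0.05, 0, 0.14, 0, 0, 0], [0, 0.05, 0, 0.14, 0, 0, 0]]

```text
time_s: 8.43
tcp_pos: [0.4939, -0.0704, 0.0658]
tool_rot: [179.0, 1.2, -79.1]
contact_force: [-1.7, 10.6, 1.6]
finger_gap: 0.0429
```

The force has climbed and the motion has stalled, which fits the buffer. I ease back to see whether the sear holds.

drive_tool:
  rows:
    - [[0, 0, 0, 0, 0, 0, 0], [0, 0, 0, 0, 0, 0, 0]]

```text
time_s: 8.68
tcp_pos: [0.4936, -0.0668, 0.0659]
tool_rot: [179.0, 1.5, -78.9]
contact_force: [0.2, 1.0, -0.6]
finger_gap: 0.0429
```

drive_tool:
  rows:
    - [[0, 0, 0, -0.1, 0, 0, 0], [0, 0, 0, -0.15, 0, 0, 0], [0, 0, 0, -0.1, 0, 0, 0], [0, 0, 0, 0, 0, 0, 0], [0, 0, 0, 0, 0, 0, 0], [0, 0, 0, 0, 0, 0, 0]]

```text
time_s: 9.43
tcp_pos: [0.492, -0.059, 0.0667]
tool_rot: [179.0, 1.3, -79.1]
contact_force: [-0.2, 0.1, -1.2]
finger_gap: 0.0427
```

```bash
python3 - <<'E'
from h import *
A=snapshot("scene");B=snapshot("top")
print(manip.sense()["contact_force"])
for n in("scene","top"):
  for l in ("brake_knob","turn_knob","zero_line","table_axis","pointer_tip","trigger"):
    r=spotter.spot_point(n,l);print(n,l,[(np.round(x["centre"],3).tolist(),round(x["confidence"],2)) for x in r[:2]])
u,v=px("scene",[.55,0,.06]).astype(int);c=A[v-60:v+60,u-80:u+80]
cv2.imwrite("pics/c.png",cv2.cvtColor(cv2.resize(c,(800,600)),cv2.COLOR_RGB2BGR))
E
```

```text
[0.1983302  0.96012567 0.21769045]
scene brake_knob [([0.494, -0.055, 0.077], 0.93)]
scene turn_knob [([0.584, 0.212, 0.077], 0.6)]
scene zero_line [([0.517, 0.045, 0.055], 0.96), ([0.676, -0.032, 0.043], 0.22)]
scene table_axis [([0.602, 0.117, 0.055], 0.86)]
scene pointer_tip [([0.501, 0.124, 0.062], 0.59)]
scene trigger [([0.571, -0.118, 0.07], 0.58)]
top brake_knob []
top turn_knob [([0.583, 0.212, 0.083], 0.59), ([0.606, 0.119, 0.052], 0.52)]
top zero_line [([0.514, 0.048, 0.053], 0.91)]
top table_axis [([0.605, 0.117, 0.047], 0.68)]
top pointer_tip [([0.494, 0.128, 0.06], 0.96), ([0.68, -0.034, 0.046], 0.57)]
top trigger []
```

View pics/c.png

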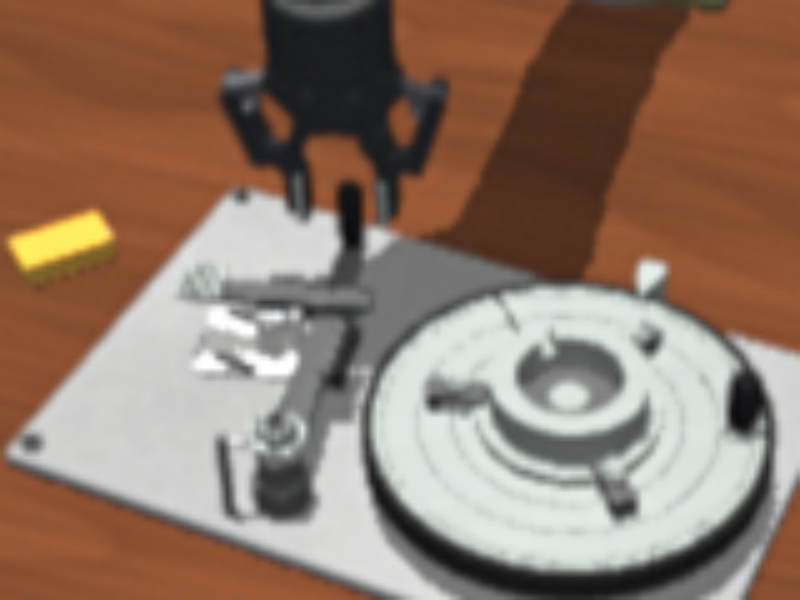

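The picture shows the arm cocked: the knob at (350,215) stands free between the fingers, the shoe at (343,355) is clear of the ring, and the sear lies across the arm. I rise, and turn the jaws tangential for the turn knob.

drive_tool:
  rows:
    - [[0, 0, 0, 0, 0, -0.5, 0], [0, 0, 0, 0, 0, -0.7, 0], [0, 0, 0, 0, 0, -0.9, 0], [0, 0, 0, 0, 0, -0.9, 0], [0, 0.16, -1, 0, 0, -0.6, 0], [0, 0, -1, 0, 0, 0, 0], [0, 0, -1, 0, 0, 0, 0], [0, 0, -1, 0, 0, 0, 0], [0, 0, -1, 0, 0, 0, 0], [0, 0, -1, 0, 0, 0, 0], [0, 0, -1, 0, 0, 0, 0], [0, 0, -1, 0, 0, 0, 0], [0, 0, 0, 0, 0, 0, 0]]

```text
time_s: 11.75
tcp_pos: [0.4946, -0.0634, 0.1909]
tool_rot: [179.3, 0.1, -13.2]
contact_force: [0.1, -0.2, -0.0]
finger_gap: 0.0426
```

```bash
cat >> h.py <<'E'
from scipy.spatial.transform import Rotation as Ro
def to(p,yaw=None):
    s=manip.sense();R=Ro.from_euler('xyz',s["tool_rot"],degrees=True)
    print(np.round(s["tcp_pos"],4),np.round(s["tool_rot"],1),np.round(s["contact_force"],1))
    T=Ro.from_euler('xyz',[180,0,s["tool_rot"][2] if yaw is None else yaw],degrees=True)
    print("shift",np.round(R.inv().apply(np.array(p)-s["tcp_pos"])/.03,2),"turn",np.round((R.inv()*T).as_rotvec(degrees=True)/8,2))
E
python3 -c "
from h import *
to([.584,.212,.16],-13);print(manip.sense()['joint_positions'])"
```

```text
[ 0.4946 -0.0634  0.1909] [ 1.793e+02  1.000e-01 -1.320e+01] [ 0.1 -0.2 -0. ]
shift [ 0.81 -9.63  0.92] turn [ 0.08  0.01 -0.02]
[ 18.2773795   35.44802039 -26.56115557 113.02837579  26.1308622
  37.72842813 -38.32436112]
```

drive_tool:
  rows:
    - [[0.08, 0, 0, 0.08, -0.95, 0, 0], [0, 0, 0, 0.08, -0.95, 0, 0], [0, 0, 0, 0.08, -0.95, 0, 0], [0, 0, 0, 0.08, -0.95, 0, 0], [0, 0, 0, 0.08, -0.95, 0, 0], [0, 0, 0, 0.08, -0.95, 0, 0], [0, 0, 0, 0.08, -0.95, 0, 0], [0, 0, 0, 0.08, -0.95, 0.2, 0], [0, 0, 0, 0.08, -0.95, 0.3, 0], [0, 0, 0, 0.08, -0.95, 0.3, 0], [0, 0, 0, 0, 0, 0, 0]]

```text
time_s: 13.12
tcp_pos: [0.5896, 0.213, 0.1713]
tool_rot: [179.8, -0.3, -15.2]
contact_force: [0.2, -1.0, -0.3]
finger_gap: 0.0428
```

```bash
python3 -c "
from h import *
to([.584,.212,.07],-13)
A=snapshot('scene');u,v=px('scene',[.58,.2,.1]).astype(int);c=A[v-60:v+45,u-70:u+70]
cv2.imwrite('pics/d.png',cv2.cvtColor(cv2.resize(c,(800,600)),cv2.COLOR_RGB2BGR))
print(px('scene',manip.sense()['tcp_pos'])-[u-70,v-60],spotter.spot_point('scene','turn_knob'))"
```

```text
[0.5896 0.213  0.1713] [179.8  -0.3 -15.2] [ 0.2 -1.  -0.3]
shift [-0.19  0.07  3.38] turn [ 0.03 -0.03 -0.28]
[76.58053778 43.89711583] [{'centre': [0.5861, 0.2129, 0.0759], 'confidence': 0.64}]
```

View pics/d.png

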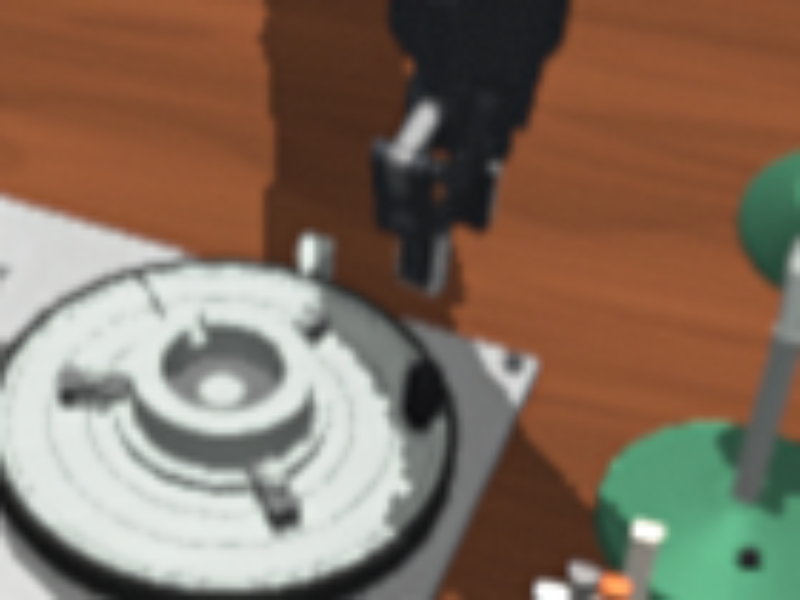

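The tool is right above the turn knob, which is at (422,390), and the way down is clear. I descend and close.

drive_tool:
  rows:
    - [[0, 0, 0, -0.13, 0.03, 0.6, 0], [0, 0, 0, 0, 0, 0.7, 0], [0, 0, 0, 0, 0, 0.7, 0], [0, 0, 0, 0, 0, 0.7, 0], [0, 0, 0, 0, 0, 0.5, 0], [0, 0, 0, 0, 0, 0.2, 0], [0, 0, 0, 0, 0, 0, 0]]

```text
time_s: 14.1
tcp_pos: [0.5887, 0.1979, 0.0712]
tool_rot: [179.3, -0.7, -16.3]
contact_force: [0.5, 0.7, 0.2]
finger_gap: 0.0425
```

```bash
python3 -c "
from h import *
to([.584,.212,.066],-13)"
```

```text
[0.5887 0.1979 0.0712] [179.3  -0.7 -16.3] [0.5 0.7 0.2]
shift [-0.28 -0.41  0.17] turn [ 0.09 -0.09 -0.42]
```

drive_tool:
  rows:
    - [[0.09, -0.09, 0, -0.14, -0.2, 0.1, 0], [0, 0, 0, -0.14, -0.22, 0.05, 0], [0, 0, 0, 0, 0, 0, 0]]

```text
time_s: 14.48
tcp_pos: [0.5848, 0.2144, 0.068]
tool_rot: [-179.8, -0.0, -16.3]
contact_force: [0.6, -0.5, -0.2]
finger_gap: 0.0429
```

```bash
python3 -c "
from h import *
to([.584,.212,.066])"
```

```text
[0.5848 0.2144 0.068 ] [-179.8   -0.   -16.3] [ 0.6 -0.5 -0.2]
shift [-0.    0.09  0.07] turn [-0.03 -0.01  0.  ]
```

drive_tool:
  rows:
    - [[0, 0, 0, 0, 0, 0, 0.3], [0, 0, 0, 0, 0, 0, 0.6], [0, 0, 0, 0, 0, 0, 1], [0, 0, 0, 0, 0, 0, 1], [0, 0, 0, 0, 0, 0, 1]]
  force: 20

```text
time_s: 15.1
tcp_pos: [0.585, 0.2146, 0.0684]
tool_rot: [-179.7, -0.1, -16.3]
contact_force: [-0.1, 1.4, 0.2]
finger_gap: 0.019
```

drive_tool:
  rows:
    - [[0, 0, 0, 0.3, -0.13, 0, 1], [0, 0, 0, 0.3, -0.1, 0, 1], [0, 0, 0, 0.3, -0.07, 0, 1], [0, 0, 0, 0.3, -0.04, 0, 1], [0, 0, 0, 0.3, -0.01, 0, 1], [0, 0, 0, 0.3, 0.03, 0, 1], [0, 0, 0, 0, 0, 0, 1]]

```text
time_s: 15.98
tcp_pos: [0.6442, 0.2096, 0.0684]
tool_rot: [-179.6, -0.1, -16.3]
contact_force: [1.9, 0.7, -1.4]
finger_gap: 0.0193
```

```bash
cat > chk.py <<'E'
from h import *
import sys
A=snapshot("scene");B=snapshot("top")
to([.6585,.1985,.066])
for n in("scene","top"):
  for l in ("turn_knob","zero_line","pointer_tip","brake_knob"):
    r=spotter.spot_point(n,l);print(n,l,[(np.round(x["centre"],4).tolist(),round(x["confidence"],2)) for x in r[:2]])
out=[]
for n,I in(("scene",A),("top",B)):
  u,v=px(n,[.52,.11,.055]).astype(int);print(n,u-32,v-30);out.append(cv2.resize(I[v-30:v+30,u-32:u+32],(400,375),interpolation=cv2.INTER_CUBIC))
cv2.imwrite(sys.argv[1],cv2.cvtColor(np.hstack(out),cv2.COLOR_RGB2BGR))
E
python3 chk.py pics/e.png
```

```text
[0.6425 0.2102 0.0684] [-179.6   -0.   -16.3] [ 0.8  1.4 -0.4]
shift [0.62 0.23 0.08] turn [-0.05 -0.    0.  ]
scene turn_knob []
scene zero_line [([0.602, 0.116, 0.0579], 0.25)]
scene pointer_tip [([0.4983, 0.1261, 0.0596], 0.88)]
scene brake_knob [([0.4903, -0.0541, 0.0754], 0.72)]
top turn_knob []
top zero_line []
top pointer_tip []
top brake_knob [([0.7245, 0.3181, -0.0015], 0.45)]
scene 249 152
top 199 193
```

drive_tool:
  rows:
    - [[0, 0, 0, 0.22, 0.05, 0, 1], [0, 0, 0, 0.22, 0.08, 0, 1], [0, 0, 0, 0.18, 0.1, 0, 1], [0, 0, 0, 0, 0, 0, 1], [0, 0, 0, 0, 0, 0, 1]]

```text
time_s: 17.1
tcp_pos: [0.6601, 0.2012, 0.0684]
tool_rot: [-179.3, -0.0, -16.2]
contact_force: [0.1, 3.0, -1.4]
finger_gap: 0.019
```

```bash
python3 chk.py pics/f.png
```

```text
[0.6602 0.2011 0.0685] [-1.793e+02 -1.000e-01 -1.620e+01] [ 2.5  2.9 -1.8]
shift [-0.03  0.1   0.08] turn [-0.09 -0.01  0.  ]
scene turn_knob [([0.662, 0.1974, 0.0756], 0.51)]
scene zero_line [([0.4952, 0.1278, 0.0568], 0.71)]
scene pointer_tip [([0.4988, 0.1253, 0.0593], 0.69)]
scene brake_knob [([0.4945, -0.051, 0.0733], 0.86)]
top turn_knob []
top zero_line []
top pointer_tip []
top brake_knob []
scene 249 152
top 199 193
```

View pics/f.png

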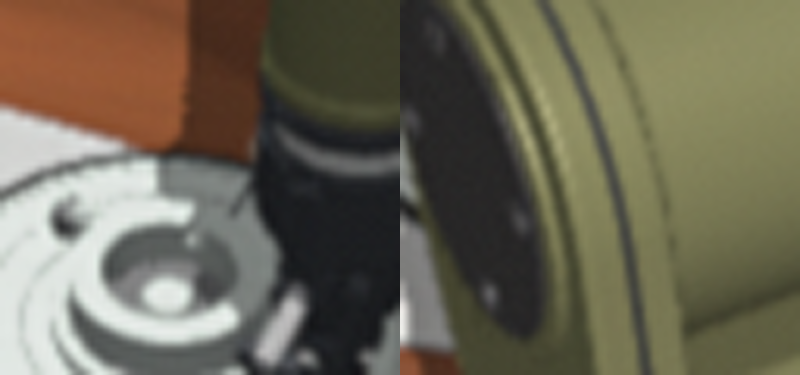

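The zero line runs towards the pointer at (245,195) in the left crop, but the hand hides the tip. I let go, rise and move towards the trigger for a clear look.

drive_tool:
  rows:
    - [[0, 0, 0, 0, 0, 0, 0.4], [0, 0, 0, 0, 0, 0, 0], [0, 0, 0, 0, 0, 0, 0], [0, 0, 0, 0, 0, -0.5, 0], [0, 0, 0, 0, 0, -0.8, 0], [0, 0, 0, 0, 0, -0.8, 0], [0, 0, 0, 0, 0, -0.8, 0], [0, 0, 0, 0, 0, -0.5, 0], [0, 0, 0, 0, 0.9, 0, 0.5], [0, 0, 0, 0, 0.9, 0, 1], [0, 0, 0, 0, 0.9, 0, 1], [0, 0, 0, 0, 0.9, 0, 1], [0, 0, 0, 0, 0.9, 0, 1], [0, 0, 0, 0, 0.9, 0, 1], [0, 0, 0, 0, 0.9, 0, 1], [0, 0, 0, 0, 0.9, 0, 1], [0, 0, 0, 0, 0.9, 0, 1], [0, 0, 0, 0, 0.9, 0, 1], [0, 0, 0, 0, 0.9, 0, 1], [0, 0, 0, 0, 0, 0, 1]]

```text
time_s: 20.1
tcp_pos: [0.5723, -0.0974, 0.181]
tool_rot: [-179.7, -0.1, -16.2]
contact_force: [1.0, 0.4, -0.3]
finger_gap: 0.0002
```

```bash
python3 chk.py pics/g.png; python3 -c "
from h import *
to([.571,-.121,.12])
for l in('trigger','brake_knob'):
  for n in('scene','top'): print(n,l,spotter.spot_point(n,l)[:2])"
```

```text
[ 0.5735 -0.0936  0.1813] [-1.795e+02 -1.000e-01 -1.590e+01] [-0.1 -0.  -0.2]
shift [  0.04 -10.11   3.93] turn [-0.06 -0.02  0.  ]
scene turn_knob [([0.6605, 0.1952, 0.0761], 0.54)]
scene zero_line [([0.4914, 0.1276, 0.0552], 0.73)]
scene pointer_tip [([0.5004, 0.1251, 0.0608], 0.81)]
scene brake_knob [([0.4953, -0.0516, 0.0746], 0.79)]
top turn_knob [([0.657, 0.1985, 0.0804], 0.68)]
top zero_line [([0.4943, 0.1296, 0.0567], 0.61)]
top pointer_tip [([0.4931, 0.127, 0.0589], 0.57), ([0.5095, -0.2495, -0.003], 0.44)]
top brake_knob [([0.4943, -0.0549, 0.0778], 0.63)]
scene 249 152
top 199 193
[ 0.5733 -0.0936  0.1808] [-1.795e+02 -1.000e-01 -1.590e+01] [-0.3 -0.5 -0.7]
shift [0.17 0.92 2.02] turn [-0.06 -0.01  0.  ]
scene trigger [{'centre': [0.5673, -0.1239, 0.0689], 'confidence': 0.72}]
top trigger [{'centre': [0.5726, -0.122, 0.067], 'confidence': 0.72}, {'centre': [0.4949, 0.1277, 0.0612], 'confidence': 0.48}]
scene brake_knob [{'centre': [0.4953, -0.0516, 0.0746], 'confidence': 0.79}]
top brake_knob [{'centre': [0.4943, -0.0549, 0.0778], 'confidence': 0.63}]
```

View pics/g.png

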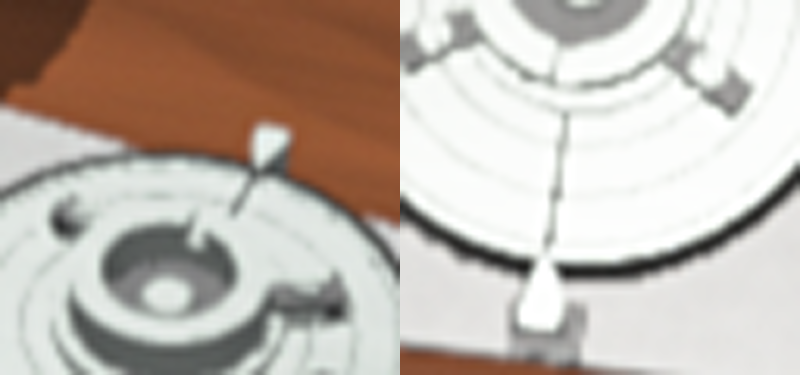

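The line's end, about (548,258) in the top crop, meets the pointer tip at (543,255), an error of about 2 mm, and the brake is still cocked. Now to the trigger.

drive_tool:
  rows:
    - [[-0.06, 0, 0, 0.1, 0.5, 0.3, 1], [0, 0, 0, 0, 0.42, 0.6, 1], [0, 0, 0, 0, 0, 0.7, 1], [0, 0, 0, 0, 0, 0.7, 1], [0, 0, 0, 0, 0, 0.5, 1], [0, 0, 0, 0, 0, 0, 1]]

```text
time_s: 21.55
tcp_pos: [0.5672, -0.1292, 0.0916]
tool_rot: [179.6, -0.1, -16.2]
contact_force: [-0.1, 1.5, 0.8]
finger_gap: -0.0001
```

```bash
python3 -c "
from h import *
to([.570,-.122,.07])"
```

```text
[ 0.5672 -0.1292  0.0916] [ 1.796e+02 -1.000e-01 -1.620e+01] [-0.1  1.5  0.8]
shift [ 0.02 -0.26  0.72] turn [ 0.04 -0.01 -0.  ]
```

drive_tool:
  rows:
    - [[0, 0, 0, 0, -0.2, 0.4, 1], [0, 0, 0, 0, 0, 0.3, 1], [0, 0, 0, 0, 0, 0.25, 1], [0, 0, 0, 0, 0, 0.2, 1], [0, 0, 0, 0, 0, 0.2, 1], [0, 0, 0, 0, 0, 0.2, 1]]

```text
time_s: 22.3
tcp_pos: [0.572, -0.1288, 0.0526]
tool_rot: [179.1, -0.7, -16.4]
contact_force: [-15.6, 2.2, 65.8]
finger_gap: 0.0006
```

drive_tool:
  rows:
    - [[0, 0, 0, 0, 0, -0.4, 1], [0, 0, 0, 0, 0, -0.6, 1], [0, 0, 0, 0, 0, -0.9, 1], [0, 0, 0, 0, 0, -0.9, 1], [0, 0, 0, 0, 0, -0.9, 1], [0, 0, 0, 0, 0, -0.6, 1], [0, 0, 0, 0, 0, 0, 1]]

```text
time_s: 23.18
tcp_pos: [0.5717, -0.124, 0.1881]
tool_rot: [179.3, -0.8, -16.2]
contact_force: [0.7, 1.0, 0.5]
finger_gap: 0.0003
```

```bash
python3 chk.py pics/i.png; python3 -c "
from h import *
A=snapshot('top')
u,v=px('top',[.57,.05,.055]).astype(int);c=A[v-45:v+45,u-60:u+60]
cv2.imwrite('pics/i.png',cv2.cvtColor(cv2.resize(c,(800,600),interpolation=cv2.INTER_CUBIC),cv2.COLOR_RGB2BGR))"
```

```text
[ 0.5705 -0.1242  0.1864] [179.3  -0.6 -16.2] [-0.1  0.4 -0.5]
shift [ -0.23 -11.2    3.87] turn [ 0.09 -0.07 -0.  ]
scene turn_knob [([0.6613, 0.1982, 0.0748], 0.56)]
scene zero_line [([0.4924, 0.1283, 0.0549], 0.56)]
scene pointer_tip [([0.4954, 0.1269, 0.0606], 0.64)]
scene brake_knob [([0.4939, -0.0062, 0.0714], 0.96)]
top turn_knob [([0.6595, 0.1985, 0.0786], 0.55)]
top zero_line [([0.4946, 0.1313, 0.0531], 0.56)]
top pointer_tip [([0.4948, 0.1288, 0.0579], 0.8), ([0.6577, 0.1982, 0.0814], 0.71)]
top brake_knob [([0.4924, -0.0114, 0.0783], 0.57)]
scene 249 152
top 199 193
```

View pics/i.png

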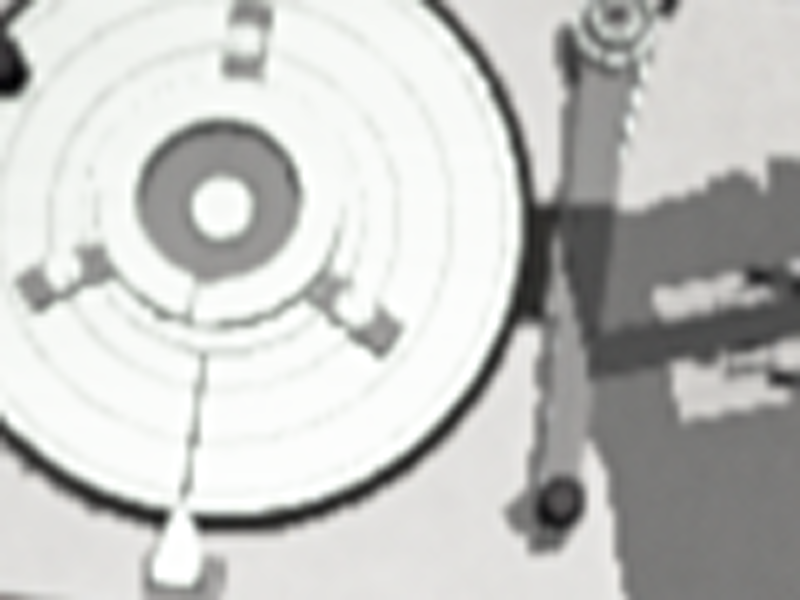

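The brake has snapped on: the shoe at (543,260) is on the ring, the knob is back at (560,500), and the zero line still runs to the pointer tip at (182,505). The robot is clear, so I hand in.

```bash
python3 -c "
from cell import manip
print(manip.hand_in(), manip.sense()['contact_force'])"
```

```text
the job is handed in; nothing more can be done
the job is handed in; nothing more can be done
```

The job is done and handed in at about 24 s of the 72 s; no verdict is reported.

- **Cocking:** I drew the brake arm back by its knob until the sear caught, at about 0.26 rad. The highest force I read there was 10.6 N in all, against the 17 N limit. I read it only between moves, so a brief peak could be missed.
- **Turning:** I turned the table about 45° by its own knob and let go, with the brake still cocked.
- **Tripping:** I pressed the trigger and the brake snapped on.

**Last checks:**
- **Brake:** The top picture shows the shoe on the rubber ring. The networks put the brake knob back where it started, within about 4 mm.
- **Zero line:** It ends about 2 to 3 mm from the pointer tip, inside the 8 mm limit. The networks' readings agree to within 4 mm.
- **Robot:** It stands clear at 0.19 m, with only noise on the force reading.
- **Stone stand, gauge block and lamp:** I came near none of them, but I did not measure them again at the end.

**One fault:** pressing the trigger overshot to its stop, and the fingers bore on it with about 66 N. That is under the 120 N wrist limit. It is above the 40 N limit for the arm or gripper body, but only the fingers touched the trigger, so I take that limit not to apply.

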